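Put the loose tools back in their foam pockets

TASK

The two sockets, the ratchet and the tape measure lying on the cardboard belong in the foam of the red tool tray: put each into the cut-out that matches its shape and size, fully down on the pocket's floor, the sockets and the tape standing upright as they do now. Leave the jar and the C-clamp that lie among them where they are.

Things in the scene. Friction and masses are not known exactly. Their poses are not given: they have to be found in the camera images.
- socket_large_centre (a point): the fatter of two black steel deep sockets, a cylinder 48 mm in diameter and 78 mm tall with a hole in its top, standing upright, it is grasped from above by its sides. The point is at its centre, half-way up (39 mm above its underside); z up along its axis.
- socket_small_centre (a point): the slimmer black steel deep socket, a cylinder 28 mm in diameter and 78 mm tall, standing upright, it is grasped from above by its sides. The point is at its centre, half-way up (39 mm above its underside); z up along its axis.
- ratchet_centre (a point): stubby ratchet lying flat, 136 mm long, 26 mm high. Point: middle of its length, 13 mm above its underside; x towards the head, z up. Black flat-sided grip 26 mm wide and high, x -68 to +12 mm: grasp its sides at the point. Then a thin neck and a round steel head, diameter 42 mm, centred at x +47 mm, its 12 mm square drive standing 11 mm higher.
- tape_centre (a point): a pocket tape measure, yellow (as seen from above) with black sides, standing on its base: 70 mm long (x), 38 mm wide (y), 66 mm tall; grasped from above across its width. The point is at its centre, half-way up (33 mm above its underside); z up along its axis. Either way round is good.
- pocket_large (a point): the larger round cut-out, 60 mm in diameter, centred on a 160 x 100 mm black foam insert (long side x) of the red tray; 10 mm deep, blue floor. Point: centre of the insert on that floor (10 mm below the foam top, 24 mm above the bench), z up.
- pocket_small (a point): the smaller round cut-out, 40 mm in diameter, centred on a 160 x 100 mm black foam insert (long side x) of the red tray; 10 mm deep, blue floor. Point: centre of the insert on that floor (10 mm below the foam top, 24 mm above the bench), z up.
- pocket_ratchet (a point): the keyhole-shaped cut-out, in a 160 x 100 mm black foam insert (long side x) of the red tray; 10 mm deep, blue floor. Point: centre of the insert on that floor (10 mm below the foam top, 24 mm above the bench), z up. x to its wide end: slot 36 mm wide, x -74 to +20 mm, then head pocket 54 mm across centred at x +47 mm; the ratchet's centre goes over the point.
- pocket_tape (a point): the rectangular cut-out, 82 mm (x) by 50 mm (y), centred on a 160 x 100 mm black foam insert (long side x) of the red tray; 10 mm deep, blue floor. Point: centre of the insert on that floor (10 mm below the foam top, 24 mm above the bench), z up. The four inserts fill the tray two by two, in any arrangement; the tray's rim is 33 mm above the bench.
- jar_centre (a point): bystander: a small white jar, 54 mm in diameter and 58 mm tall, standing on the cardboard (which is 4 mm thick). The point is its centre, half-way up. Not to be moved.
- clamp_centre (a point): bystander: a small grey C-clamp lying flat on the cardboard, about 100 x 60 mm and 18 mm high, screw along x. The point is near the middle of its outline, 9 mm above its underside. Not to be moved.

How it is judged:
At the end, for the whole second after the job is handed in: Each of the four tools is released and at rest in its own matching pocket: centre within 10 mm of the pocket's centre in plan, underside within 4 mm of the pocket's floor, upright within 0.1 rad, and the ratchet (head in the wide end) and the tape lying along their pockets within 0.22 rad (horizontal distance between socket_large_centre and pocket_large below 0.01 m and z of socket_large_centre in the frame of pocket_large between 0.035 and 0.043 m and angle between each of socket_large_centre, socket_small_centre, ratchet_centre, tape_centre's own z axis and vertical below 0.1 rad and linear speed of each of socket_large, socket_small, ratchet, tape below 0.02 m/s and horizontal distance between socket_small_centre and pocket_small below 0.01 m and z of socket_small_centre in the frame of pocket_small between 0.035 and 0.043 m and horizontal distance between ratchet_centre and pocket_ratchet below 0.01 m and z of ratchet_centre in the frame of pocket_ratchet between 0.009 and 0.017 m and angle between the x axis of ratchet_centre and the x axis of pocket_ratchet, either way round below 0.22 rad and horizontal distance between tape_centre and pocket_tape below 0.01 m and z of tape_centre in the frame of pocket_tape between 0.029 and 0.037 m and angle between the x axis of tape_centre and the x axis of pocket_tape, either way round below 0.22 rad); the robot touches nothing.
It fails at once if the jar is shifted by more than 25 mm or knocked over (distance of jar_centre from where it was at the start of the episode above 0.025 m or angle between jar_centre's own z axis and vertical above 0.5 rad).
It fails at once if the C-clamp is shifted by more than 25 mm (distance of clamp_centre from where it was at the start of the episode above 0.025 m).
It also fails if it takes over 106 s, if anything falls off the work surface, if the arm or the gripper's body presses on something with over 40 N, if the wrist force passes 120 N, or if a joint passes its speed limit or range.

ROBOT

A 7-joint arm with a two-finger parallel gripper is mounted at the origin on the work surface. World frame = base frame: x ahead of the robot, y to its left, z up, the work surface at z = 0. Lengths are in m, angles in rad, forces in N, time in s.
With the tool pointing down it reaches from about 0.35 to 0.9 m from the base axis. Payload 7.2 kg.
Tool frame: the origin (TCP) lies on the centre line of the jaws, within the pads' length; the fingertips stand 8 mm ahead of it and the grasp point (between the pads) lies 11 mm behind it (arm.tips_ahead is the distance from the TCP to the fingertips, in m); x points along the fingers, z is the direction in which the jaws open and shut, and the axes are right-handed (so a half turn about x gives the same grasp; the last joint's range is limited). The gripper opens to 85 mm and grips with 20 to 120 N. Pads are 22 mm wide; open, the fingers measure 114 mm over their backs; the gripper's body (76 mm by 85 mm) begins 54 mm behind the grasp point. The pads swing forward as they close: fully open they stand 13 mm farther back than shut.
Start: joints at [-1.387, 0.411, -0.013, 1.596, 0.006, 1.134, -0.082], TCP at [0.156, 0.605, 0.239] pointing down, gripper open.
Joint ranges: [-2.95, 2.95], [-0.29, 1.99], [-1.47, 1.44], [0.14, 2.54], [-1.03, 4.17], [0.13, 1.85], [-2.86, 2.86]. Speed limits (rad/s): [2.39, 2.39, 3.01, 3.01, 3.14, 3.14, 3.14].

INTERFACE

Orientations are given as [roll, pitch, yaw] about the fixed x, y, z axes, in that order (R = Rz(yaw) Ry(pitch) Rx(roll)).
In Python, from plant import arm gives the robot as it stands. Calls block until the motion is done:
- arm.move_ptp(position, orientation): joint-space move of the TCP to a pose.
- arm.movel(position, attitude=None, rate=0.15): straight line of the TCP; attitude=None keeps the orientation; rate is the mean speed in m/s.
- arm.move_j(angles): joint-space move.
- arm.gripper_to(opening, force=None): opening from 0.0 (shut) to 1.0 (fully open); force is the grip in N (None keeps the last); returns when the fingers have stopped.
- arm.sleep(seconds).
- arm.solve_ik(position, orientation): joint angles nearest the present ones, or None.
- arm.get_obs(): the state.
- arm.snapshot(name): name is "side" or "top" or "wrist"; returns a dict with "img" (384x512x3 uint8, red, green, blue), "mtx" (3x3 intrinsics, pixels), "rvec" (rotation vector, rad) and "tvec" (3), from world to camera coordinates, as OpenCV has them; the wrist camera has in their place "mount" (4x4, takes a point from camera to tool coordinates, whose origin is the TCP and whose axes are the tool frame's). Camera axes: x right, y down, z forward; pixel columns grow to the right and rows downward; lengths in m; the calibration is good to about 2 mm. A picture is of the moment at which its call begins: read the wrist's pose just before it. There is no depth.
A pose or a line that the arm cannot do raises arm.MotionError and nothing moves.
- arm.sign_off(): hands the job in, once; it reports no verdict.
Trained networks look in a picture, given as the dict that the camera call returned (one of the last four; its "shot" number tells which), for a name from the list of things; names that differ only in an ending like _2 or _b are one class to them, and where a whole thing is asked for, a point or a joint stands for the part that bears it (a point fixed in the world has none). Each returns a list of dicts, best first, with "conf" (0 to 1); they miss things now and then, are a little off and sometimes report something else, mostly with a low value. They report only what shows in the picture. A call takes as long as a camera call.
- arm.find_in(picture, thing): "xyz" ([x, y, z] in m, in world coordinates, good to about 4 mm: the middle of the surface that is visible of it).
- arm.tip_of(picture, thing): "xyz" ([x, y, z] in m, in world coordinates, good to about 4 mm: a listed point, or the origin of a listed thing).
The state is a dict: "time": time; "joint_pos": joint angles; "qvel": joint speeds; "tau": joint torques, N m; "eef_pos": TCP position; "orientation": TCP orientation; "contact_force": force on the tool from outside, world axes, zero at the start; "moment": the same for the moment, N m; "grip_width": opening from 0.0 (shut) to 1.0 (fully open).
Only numpy, scipy, OpenCV 4.12 (cv2) and the standard library are available. Lean on these libraries where they do the work, as an engineer would, in place of code of your own. Each camera call takes 0.05 s, during which the arm holds its last target. There are 200 camera calls.

## Working session

There is one attempt and no reset: what is moved stays moved. The work goes in short steps, each a Python script; the robot and the scene stay as the last script left them, time stands still between calls to the robot, and variables do not carry over. Pictures are saved under pics/ and viewed, on a budget of 14 in all, crops included, one or two more only if the job needs it, and the job is handed in when it is done.

```bash
mkdir -p pics; ls; cat > h.py <<'E'
import numpy as np, cv2
from plant import arm
from scipy.spatial.transform import Rotation as R
def save(p,n): cv2.imwrite(f'pics/{n}.png',p['img'][:,:,::-1])
names=['socket_large_centre','socket_small_centre','ratchet_centre','tape_centre','pocket_large','pocket_small','pocket_ratchet','pocket_tape','jar_centre','clamp_centre']
E
python3 - <<'E'
from h import *
o=arm.get_obs(); print(o['time'],o['eef_pos'],o['orientation'],o['grip_width'])
for c in ['top','side']:
    p=arm.snapshot(c); save(p,c+'0')
    for n in names:
        print(c,n,[(np.round(d['xyz'],3).tolist(),round(d['conf'],2)) for d in arm.tip_of(p,n)[:2]])
print(arm.get_obs()['time'])
E
```

```text
pics
0.0 [0.15563588 0.60482752 0.23845692] [-3.07243082  1.56920129 -1.753393  ] 1.0030614199687096
top socket_large_centre [([0.576, 0.09, 0.042], 0.93)]
top socket_small_centre [([0.46, 0.308, 0.039], 0.8)]
top ratchet_centre [([0.446, 0.1, 0.016], 0.68), ([0.592, 0.198, 0.011], 0.36)]
top tape_centre [([0.46, 0.2, 0.04], 0.96)]
top pocket_large [([0.62, -0.169, 0.022], 0.57)]
top pocket_small [([0.447, -0.238, 0.025], 0.96)]
top pocket_ratchet [([0.46, -0.138, 0.024], 0.8)]
top pocket_tape [([0.606, -0.268, 0.023], 0.59)]
top jar_centre [([0.595, 0.296, 0.034], 0.87)]
top clamp_centre [([0.587, 0.198, 0.011], 0.67), ([0.445, 0.1, 0.016], 0.32)]
side socket_large_centre [([0.581, 0.092, 0.048], 0.7)]
side socket_small_centre [([0.452, 0.305, 0.044], 0.59)]
side ratchet_centre [([0.445, 0.099, 0.016], 0.69)]
side tape_centre [([0.456, 0.203, 0.035], 0.93), ([0.597, 0.298, 0.033], 0.48)]
side pocket_large [([0.62, -0.167, 0.023], 0.59), ([0.455, 0.202, 0.036], 0.33)]
side pocket_small [([0.438, -0.238, 0.023], 0.74)]
side pocket_ratchet [([0.462, -0.141, 0.022], 0.62)]
side pocket_tape [([0.607, -0.266, 0.02], 0.74)]
side jar_centre [([0.595, 0.296, 0.031], 0.73)]
side clamp_centre [([0.589, 0.195, 0.013], 0.67)]
1.1
```

View pics/top0.png

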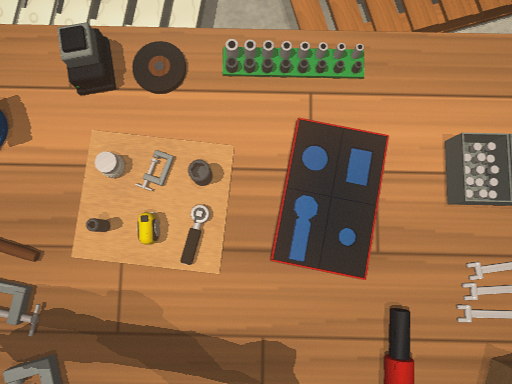

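View pics/side0.png

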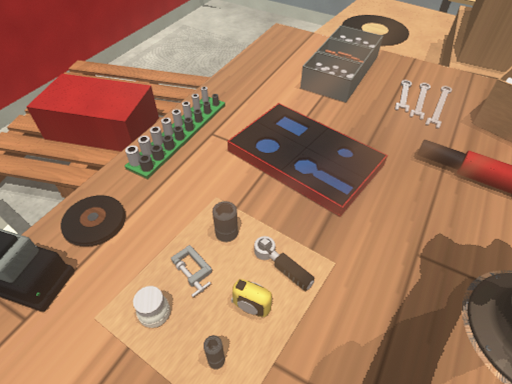

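The pictures agree with the networks. In the top view the tray runs from (300,119) to (366,278), with the keyhole's head toward +x. The large socket is at (200,172), the small one at (97,225), the tape at (147,228) and the ratchet at (195,235). Next I'll check from near with the wrist camera.

```bash
cat >> h.py <<'E'
def down(a):
    z=np.array([np.cos(a),np.sin(a),0]); x=np.array([0,0,-1.]); y=np.cross(z,x)
    return R.from_matrix(np.c_[x,y,z]).as_euler('xyz')
def best(pos,a):
    q0=np.array(arm.get_obs()['joint_pos']); c=[]
    for k in (0,np.pi):
        q=arm.solve_ik(pos,down(a+k))
        if q is not None: c.append((abs(np.array(q)-q0).max(),a+k))
    return min(c)[1]
def shot():
    o=arm.get_obs(); p=arm.snapshot('wrist')
    T=np.eye(4); T[:3,:3]=R.from_euler('xyz',o['orientation']).as_matrix(); T[:3,3]=o['eef_pos']
    p['T']=T@np.array(p['mount']); return p
def pose(p):   # camera->world
    if 'T' in p: return p['T']
    M=np.eye(4); M[:3,:3]=cv2.Rodrigues(np.array(p['rvec'],float))[0]; M[:3,3]=np.ravel(p['tvec']); return np.linalg.inv(M)
def ray(p,uv,z):   # pixels -> plane z
    T=pose(p); uv=np.atleast_2d(uv).astype(float)
    d=(T[:3,:3]@np.linalg.inv(p['mtx'])@np.c_[uv,np.ones(len(uv))].T).T
    return T[:3,3]+d*((z-T[2,3])/d[:,2])[:,None]
def nets(p,ns):
    for n in ns:
        print(n,[(np.round(d['xyz'],3).tolist(),round(d['conf'],2)) for d in arm.tip_of(p,n)[:2]])
def blobs(p,mask,z,amin=150):
    out=[]
    for c in cv2.findContours(mask.astype(np.uint8),cv2.RETR_EXTERNAL,cv2.CHAIN_APPROX_NONE)[0]:
        if cv2.contourArea(c)<amin: continue
        w=ray(p,c[:,0],z)[:,:2]; r=cv2.minAreaRect((w*1000).astype(np.float32))
        print(c[:,0].mean(0).round(),'rect mm',np.round(r[0],1),np.round(r[1],1),round(r[2],1))
E
python3 - <<'E'
from h import *
o=arm.get_obs(); print('jaw dir',R.from_euler('xyz',o['orientation']).as_matrix()[:,2], arm.tips_ahead)
for n,pos in [('tray',[.50,-.20,.42]),('card',[.48,.19,.40])]:
    a=best(pos,np.pi/2); arm.move_ptp(pos,down(a)); print(a,arm.get_obs()['time'])
    p=shot(); save(p,'w_'+n); nets(p,names[4:8] if n=='tray' else names[:4]+names[8:])
    h=cv2.cvtColor(p['img'],cv2.COLOR_RGB2HSV)
    if n=='tray': blobs(p,(h[...,0]>98)&(h[...,0]<125)&(h[...,1]>110)&(h[...,2]>80),.024)
    else: blobs(p,(h[...,0]>22)&(h[...,0]<34)&(h[...,1]>150)&(h[...,2]>100),.070)
E
```

```text
jaw dir [2.49149169e-01 9.68465120e-01 4.64360464e-05] 0.008
4.71238898038469 4.2333
pocket_large [([0.623, -0.167, 0.022], 0.64)]
pocket_small [([0.446, -0.239, 0.024], 0.67)]
pocket_ratchet [([0.464, -0.14, 0.026], 0.87)]
pocket_tape [([0.604, -0.272, 0.022], 0.91), ([0.445, -0.239, 0.025], 0.55)]
[272. 181.] rect mm [ 444.3 -240.3] [38.4 39. ] 46.0
[221. 171.] rect mm [ 462.9 -139.4] [ 55.7 148.8] 79.5
[290.  94.] rect mm [ 604.  -268.8] [51.5 83.5] 79.7
[234.  84.] rect mm [ 622.7 -169.1] [58.1 59. ] 0.0
4.71238898038469 5.9333
socket_large_centre [([0.578, 0.094, 0.044], 0.82)]
socket_small_centre [([0.46, 0.311, 0.044], 0.78)]
ratchet_centre [([0.444, 0.103, 0.015], 0.69)]
tape_centre [([0.45, 0.204, 0.032], 0.95)]
jar_centre [([0.6, 0.3, 0.037], 0.8), ([0.626, -0.164, 0.027], 0.47)]
clamp_centre [([0.626, -0.163, 0.024], 0.63)]
[244. 171.] rect mm [458.7 202.6] [30.4 67.3] 89.9<stdin>:4: UserWarning: Gimbal lock detected. Setting third angle to zero since it is not possible to uniquely determine all angles.
<sys>:0: UserWarning: Gimbal lock detected. Setting third angle to zero since it is not possible to uniquely determine all angles.
```

View pics/w_card.png

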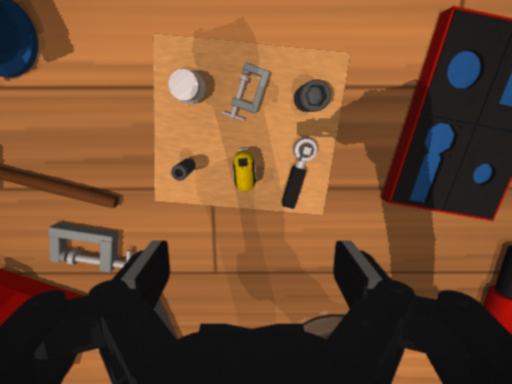

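The ratchet's head is at about (306,150) and its tail at (289,206). The large socket's hole is at about (318,95), the small socket's hole end is at (178,173), and the tape is at (244,171), pointing nearly along x. Now I'll measure the tools from nearer with segmentation.

```bash
python3 -W ignore - <<'E'
from h import *
p=shot(); print('cam',p['T'][:3,3],'centre hits',ray(p,[256,192],.03))
print('ratchet h,t',ray(p,[[306,150],[289,206]],.03)[:,:2],'sockets',ray(p,[[318,95],[178,173]],.082)[:,:2])
pos=[.50,.20,.26]; a=best(pos,np.pi/2); arm.move_ptp(pos,down(a))
p=shot(); save(p,'w_card2'); nets(p,names[:4])
h=cv2.cvtColor(p['img'],cv2.COLOR_RGB2HSV)
print('dark z=.03'); m=h[...,2]<60; blobs(p,m,.030); print('yellow'); blobs(p,(h[...,0]>22)&(h[...,0]<34)&(h[...,1]>150)&(h[...,2]>100),.070)
print(arm.get_obs()['time'])
E
```

```text
cam [0.55107723 0.18976485 0.53484553] centre hits [[0.4098049  0.18074977 0.03      ]]
ratchet h,t [[0.48836977 0.09063601]
 [0.38184459 0.11754388]] sockets [[0.57885023 0.08684201]
 [0.45737078 0.31108335]]
socket_large_centre [([0.58, 0.091, 0.043], 0.76), ([0.444, 0.104, 0.018], 0.15)]
socket_small_centre [([0.457, 0.309, 0.043], 0.85)]
ratchet_centre [([0.442, 0.104, 0.018], 0.91)]
tape_centre [([0.452, 0.204, 0.035], 0.72)]
dark z=.03
[222. 324.] rect mm [263.2 192.3] [870.4 263. ] 89.8
[ 45. 227.] rect mm [419.8 494. ] [119.1  26.1] 65.4
[314. 224.] rect mm [420.9 112.2] [27.9 79.8] 75.5
[172. 200.] rect mm [458.4 309.1] [26.1 41.2] 43.5
[345. 107.] rect mm [578.   81.7] [70.  46.1] 80.8
[490. 187.] rect mm [ 482.2 -103.4] [246.7  93.8] 14.4
yellow
[249. 207.] rect mm [461.1 203. ] [69.9 29.7] 3.3
7.2083
```

View pics/w_card2.png

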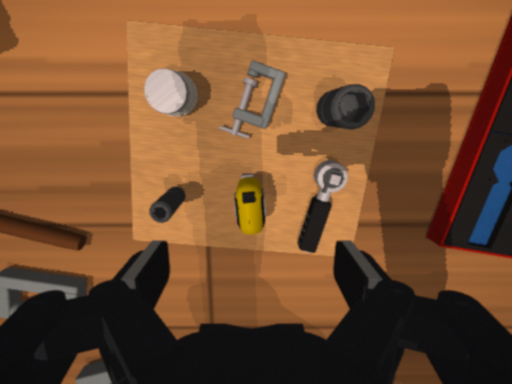

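The dark grip fits a rectangle at (420.9,112.2) mm with yaw -14.5°, so the ratchet centre is at about (446,104) mm. The scene otherwise looks as expected, with socket holes at (352,105) and (163,210). I'll start with the ratchet.

```bash
cat >> h.py <<'E'
YT=np.deg2rad(-10.4)
P=dict(large=(.6211,-.1696),small=(.4457,-.2392),ratchet=(.4637,-.1408),tape=(.6031,-.2680))
def pick(xy,a,z,op,force,ztr=.2):
    a=best([*xy,ztr],a); arm.gripper_to(op); arm.move_ptp([*xy,ztr],down(a)); arm.movel([*xy,z],rate=.2)
    arm.gripper_to(0,force); arm.movel([*xy,ztr],rate=.2)
    o=arm.get_obs(); print('grip mm',o['grip_width']*85,'t',o['time'],'F',np.round(o['contact_force'],1)); return a
E
python3 -W ignore - <<'E'
from h import *
p=shot(); print('socket holes',ray(p,[[352,105],[163,210]],.082)[:,:2])
pick((.446,.104),np.deg2rad(75.5),.022,.55,60)
xy=P['ratchet']; a=best([*xy,.2],YT+np.pi/2); arm.move_ptp([*xy,.2],down(a)); arm.movel([*xy,.075],rate=.2)
p=shot(); save(p,'r1'); p=arm.snapshot('top'); nets(p,['ratchet_centre','pocket_ratchet']); p=arm.snapshot('side'); nets(p,['ratchet_centre'])
cv2.imwrite('pics/r1b.png',np.hstack([cv2.resize(p['img'][100:250,200:420],(440,300)),cv2.resize(cv2.imread('pics/r1.png')[:,:,::-1],(400,300))])[:,:,::-1][:, :800])
print(arm.get_obs()['time'])
E
```

```text
socket holes [[0.58103004 0.09253346]
 [0.4615514  0.30661544]]
grip mm 24.654441351866662 t 10.6917 F [ 0.4 -0.3 -4.6]
ratchet_centre []
pocket_ratchet []
ratchet_centre [([0.462, -0.142, 0.068], 0.56), ([0.455, 0.2, 0.034], 0.23)]
12.7333
```

View pics/r1b.png

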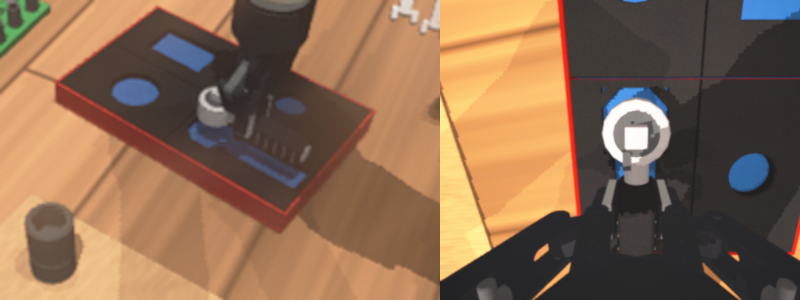

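```bash
python3 -W ignore - <<'E'
from h import *
p=shot(); u=np.array([np.cos(YT),np.sin(YT)])
g=cv2.cvtColor(p['img'],cv2.COLOR_RGB2GRAY); m=(g>150).astype(np.uint8); m[:, :200]=0; m[:,300:]=0; m[:115]=0; m[230:]=0
c=max(cv2.findContours(m,cv2.RETR_EXTERNAL,cv2.CHAIN_APPROX_NONE)[0],key=cv2.contourArea)
w=ray(p,c[:,0],.083)[:,:2]; r=cv2.minEnclosingCircle((w*1000).astype(np.float32)); print('head',r,'pix',ray(p,[250,171],.083)[0,:2],'want',np.array(P['ratchet'])+.047*u)
E
```

```text
head ((508.5168151855469, -148.11614990234375), 20.783916473388672) pix [ 0.50895234 -0.14792337] want [ 0.50992786 -0.1492844 ]
```

The head sits within 1.5 mm of its target above the pocket. I'll lower and release the ratchet, then fetch the large socket and check it above its pocket.

```bash
cat >> h.py <<'E'
def lower(xy,z,op,ztr=.2):
    arm.movel([*xy,z],rate=.1); print('F down',np.round(arm.get_obs()['contact_force'],1))
    arm.gripper_to(op); arm.movel([*xy,ztr],rate=.25)
def over(name,zh,ztr=.2):
    xy=P[name]; a=best([*xy,ztr],YT+np.pi/2); arm.move_ptp([*xy,ztr],down(a)); arm.movel([*xy,zh],rate=.2)
E
python3 -W ignore - <<'E'
from h import *
lower(P['ratchet'],.043,.5)
p=arm.snapshot('side'); nets(p,['ratchet_centre'])
pick((.580,.0915),np.pi/2,.060,.8,60)
over('large',.125)
p=shot(); save(p,'l1'); s=arm.snapshot('side'); nets(s,['socket_large_centre'])
cv2.imwrite('pics/l1b.png',np.hstack([cv2.resize(s['img'][80:230,200:420],(400,300)),cv2.resize(p['img'],(400,300))])[:,:,::-1])
print(arm.get_obs()['time'])
E
```

```text
F down [ 0.2  0.1 -4.8]
ratchet_centre [([0.461, -0.14, 0.038], 0.67), ([0.604, -0.269, 0.021], 0.62)]
grip mm 46.37647619751575 t 17.85 F [-0.4  0.6 -5.9]
socket_large_centre [([0.619, -0.167, 0.112], 0.95)]
19.5583
```

View pics/l1b.png

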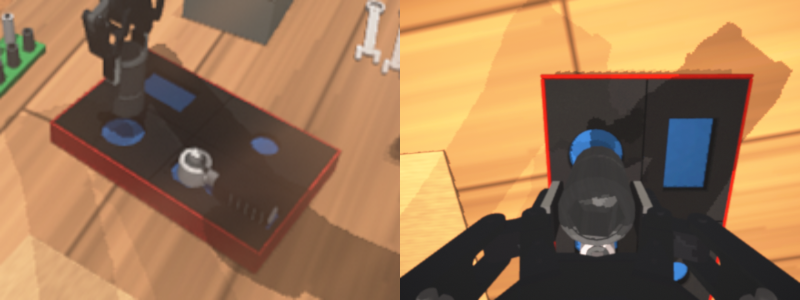

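```bash
python3 -W ignore - <<'E'
from h import *
p=shot(); u=np.array([np.cos(YT),np.sin(YT)])
print('far edge', (ray(p,[[253,195],[253,198]],.069)[:,:2]-P['large'])@u,'want .024')
lower(P['large'],.081,.75)
s=arm.snapshot('side'); nets(s,['socket_large_centre','ratchet_centre'])
pick((.459,.308),np.pi/2,.060,.6,60)
over('small',.125)
p=shot(); s=arm.snapshot('side'); nets(s,['socket_small_centre'])
cv2.imwrite('pics/s1b.png',np.hstack([cv2.resize(s['img'][80:230,200:420],(400,300)),cv2.resize(p['img'],(400,300))])[:,:,::-1])
print(arm.get_obs()['time'])
E
```

```text
far edge [0.01590452 0.01364434] want .024
F down [-3.5  0.2  8. ]
socket_large_centre [([0.617, -0.166, 0.065], 0.76)]
ratchet_centre [([0.464, -0.141, 0.038], 0.64)]
grip mm 26.103146561345998 t 25.45 F [ 0.6  0.9 -0.9]
socket_small_centre [([0.464, -0.138, 0.023], 0.65), ([0.443, -0.245, 0.107], 0.53)]
28.1
```

View pics/s1b.png

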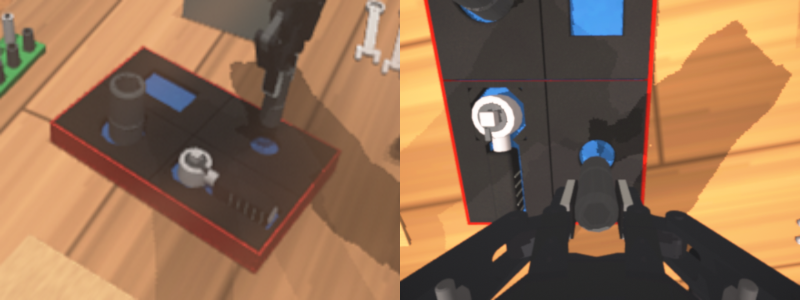

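The large socket landed with extra force (about 14 N), so it may be sitting off-centre. I'll check that later. Before lowering the small socket I'll look at it enlarged.

```bash
python3 -W ignore - <<'E'
from h import *
p=shot(); u=np.array([np.cos(YT),np.sin(YT)]); v=np.array([-u[1],u[0]])
im=p['img'].copy()
T=np.linalg.inv(p['T'])
def proj(w): 
    c=(T[:3,:3]@np.array(w).T).T+T[:3,3]; q=(p['mtx']@c.T).T; return q[:,:2]/q[:,2:]
im=cv2.resize(im[130:330,180:340],(640,800))[:600]
t=np.linspace(0,6.28,80)
for r,z,col in [(.014,.069,(255,0,0)),(.014,.147,(0,255,0)),(.020,.034,(255,255,0))]:
    w=np.c_[P['small'][0]+r*np.cos(t),P['small'][1]+r*np.sin(t),0*t+z]
    q=((proj(w)-[180,130])*4).astype(np.int32); cv2.polylines(im,[q],True,col,1)
cv2.imwrite('pics/s2.png',im[:,:,::-1])
E
```

```text
(no output)
```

View pics/s2.png

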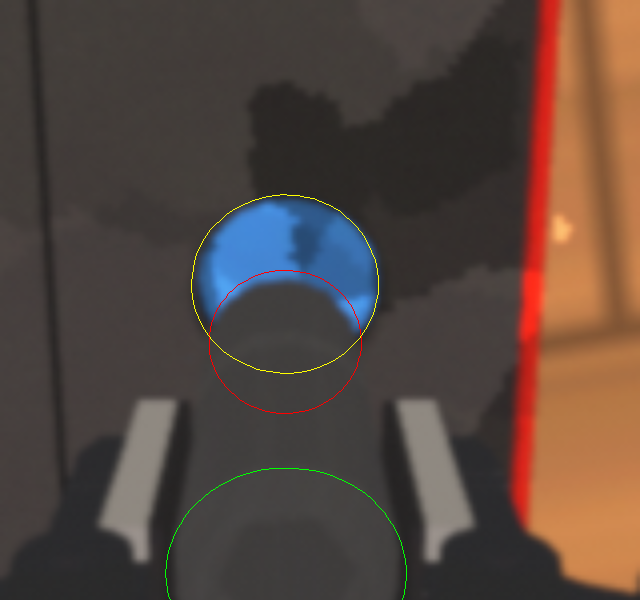

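The pocket outline matches exactly. The small socket sits about 2 mm toward -x, so I'll shift by that much before lowering. After that I'll fix the large socket.

```bash
cat >> h.py <<'E'
u=np.array([np.cos(YT),np.sin(YT)]); v=np.array([-u[1],u[0]])
def overlay(p,items,f,name,x0,y0,w,h,k):   # items: (Nx3 world outline, colour)
    T=np.linalg.inv(pose(p)); im=cv2.resize(p['img'][y0:y0+h,x0:x0+w],(w*k,h*k))
    for W,col in items:
        q=(p['mtx']@(T[:3,:3]@np.array(W).T+T[:3,3:])).T; q=((q[:,:2]/q[:,2:]-[x0,y0])*k).astype(np.int32)
        cv2.polylines(im,[q],True,col,1)
    cv2.imwrite(f'pics/{name}.png',im[:,:,::-1])
t_=np.linspace(0,6.28,80)
def circ(c,r,z): return np.c_[c[0]+r*np.cos(t_),c[1]+r*np.sin(t_),0*t_+z]
def rect(c,l,w,z,x0=0): return np.array([[*(np.array(c)+a*l/2*u+b*w/2*v),z] for a,b in [(1,1),(1,-1),(-1,-1),(-1,1)]])
E
python3 -W ignore - <<'E'
from h import *
xy=np.array(P['small'])+.002*u
arm.movel([*xy,.10],rate=.1); lower(xy,.0805,.6)
# look at tray from above
pos=[.47,-.20,.30]; a=best(pos,np.pi/2+YT); arm.move_ptp(pos,down(a))
p=shot(); nets(p,names[:3])
overlay(p,[(circ(P['large'],.024,.102),(0,255,0)),(circ(P['large'],.030,.034),(255,255,0)),(circ(P['large'],.024,.024),(255,0,0)),
 (circ(P['small'],.014,.102),(0,255,0)),(circ(P['small'],.020,.034),(255,255,0)),(circ(np.array(P['ratchet'])+.047*u,.021,.05),(0,255,0))],0,'t1',150,30,200,200,3)
print(arm.get_obs()['time'],arm.get_obs()['contact_force'])
E
```

```text
F down [-0.7  0.3 -1.9]
socket_large_centre [([0.616, -0.167, 0.062], 0.66)]
socket_small_centre []
ratchet_centre [([0.461, -0.137, 0.037], 0.76)]
30.5917 [-0.43111232 -0.34788898  0.8425574 ]
```

View pics/t1.png

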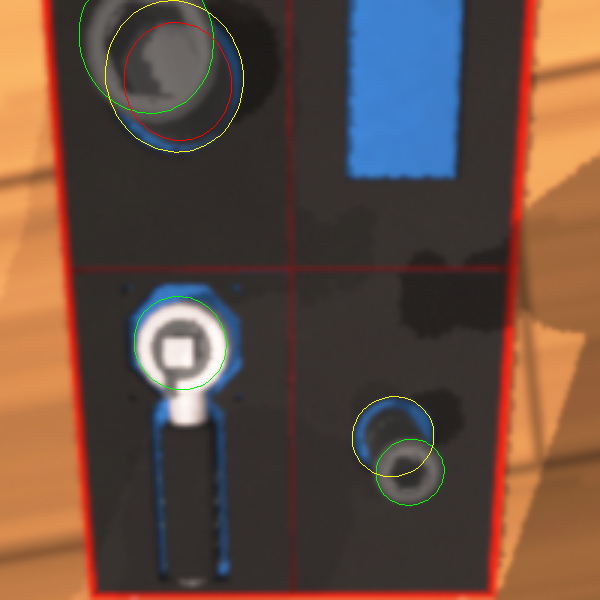

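The small socket and ratchet match their outlines. The large socket's rim is about 3 mm off at the crop's edge, so I'll check it from nearer and from the side.

```bash
python3 -W ignore - <<'E'
from h import *
pos=[.57,-.17,.30]; a=best(pos,np.pi/2+YT); arm.move_ptp(pos,down(a))
p=shot(); s=arm.snapshot('side'); nets(p,names[:2]); nets(s,names[:2])
it=[(circ(P['large'],.024,.102),(0,255,0)),(circ(P['large'],.030,.034),(255,255,0)),(circ(P['large'],.024,.024),(255,0,0)),(circ(P['small'],.014,.102),(0,255,0))]
overlay(p,it,0,'a',180,40,130,200,3); overlay(s,it,0,'b',220,85,130,200,3)
cv2.imwrite('pics/t2.png',np.hstack([cv2.imread('pics/a.png'),cv2.imread('pics/b.png')]))
E
```

```text
socket_large_centre [([0.618, -0.169, 0.062], 0.57)]
socket_small_centre [([0.448, -0.238, 0.063], 0.5)]
socket_large_centre [([0.618, -0.166, 0.067], 0.6)]
socket_small_centre [([0.445, -0.243, 0.067], 0.72)]
```

View pics/t2.png

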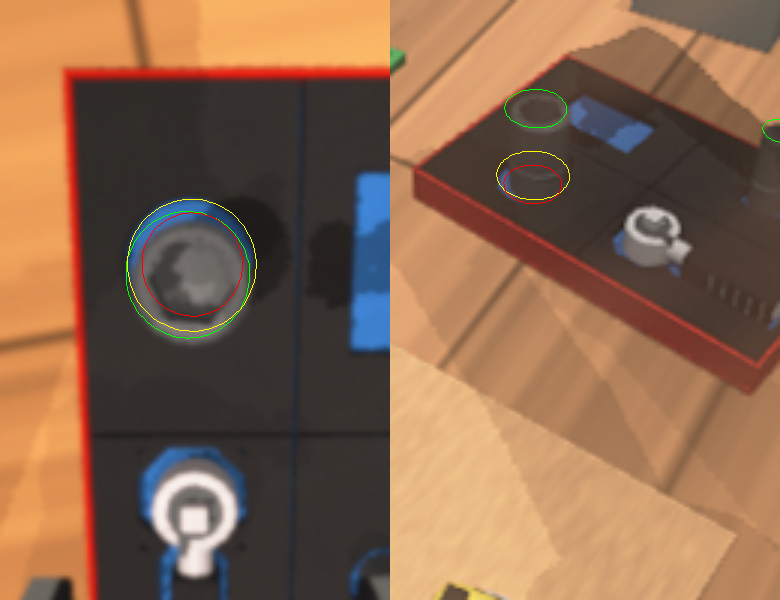

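The large socket stands upright inside its pocket, about 4 mm toward -x, and its height matches in the side view. That is within tolerance. Next is the tape.

```bash
python3 -W ignore - <<'E'
from h import *
pick((.457,.2035),np.deg2rad(91.5),.045,.75,60)
over('tape',.12)
p=shot(); s=arm.snapshot('side'); nets(s,['tape_centre'])
zb=.12-.045+.004; c=P['tape']
it=[(rect(c,.082,.050,.034),(255,255,0)),(rect(c,.070,.038,zb),(255,0,0)),(rect(c,.070,.038,zb+.066),(0,255,0))]
overlay(p,it,0,'a',160,80,190,300,2); overlay(s,it,0,'b',220,60,190,300,2)
cv2.imwrite('pics/t3.png',np.hstack([cv2.imread('pics/a.png'),cv2.imread('pics/b.png')]))
print(arm.get_obs()['time'])
E
```

```text
grip mm 37.622726997430945 t 35.3583 F [-0.1 -0.6 -2.5]
tape_centre [([0.599, -0.268, 0.112], 0.7)]
37.85
```

View pics/t3.png

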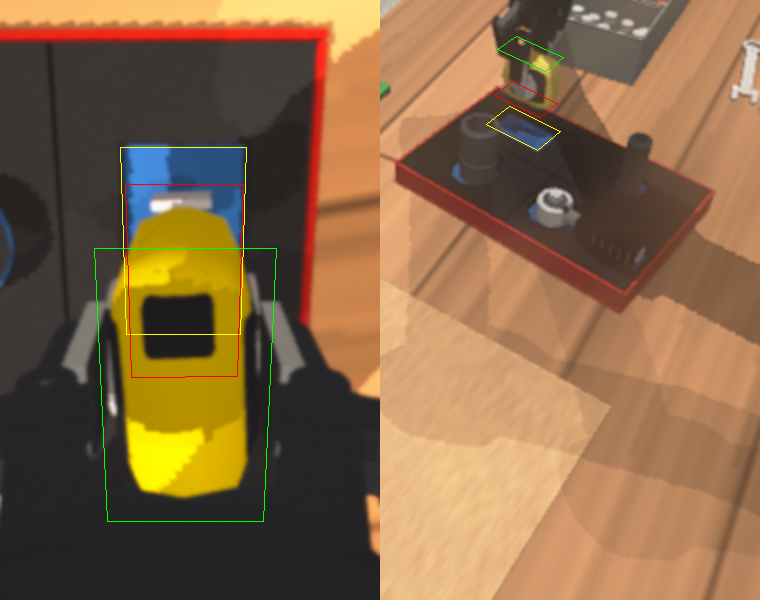

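The tape lies along the pocket, about 3 mm toward -x judging by its front edge, and the network agrees. I'll shift it +3 mm along x and lower it.

```bash
python3 -W ignore - <<'E'
from h import *
xy=np.array(P['tape'])+.003*u
arm.movel([*xy,.095],rate=.1); lower(xy,.066,.62)
pos=[.57,-.22,.30]; a=best(pos,np.pi/2+YT); arm.move_ptp(pos,down(a))
p=shot(); s=arm.snapshot('side'); nets(p,names[:4]); nets(s,names[:4])
it=[]; c=P['tape']
it=[(rect(c,.082,.050,.034),(255,255,0)),(rect(c,.070,.038,.090),(0,255,0)),(circ(P['large'],.024,.102),(0,255,0)),(circ(P['large'],.030,.034),(255,255,0))]
overlay(p,it,0,'a',140,40,200,300,2); overlay(s,it,0,'b',220,60,190,300,2)
cv2.imwrite('pics/t4.png',np.hstack([cv2.imread('pics/a.png'),cv2.imread('pics/b.png')]))
print(arm.get_obs()['time'])
E
```

```text
F down [-0.3 -1.3 -0.2]
socket_large_centre [([0.617, -0.167, 0.062], 0.75), ([0.447, -0.238, 0.065], 0.38)]
socket_small_centre [([0.447, -0.236, 0.063], 0.72)]
ratchet_centre [([0.461, -0.137, 0.038], 0.66)]
tape_centre [([0.599, -0.271, 0.052], 0.94)]
socket_large_centre [([0.616, -0.167, 0.069], 0.95)]
socket_small_centre [([0.446, -0.242, 0.062], 0.76)]
ratchet_centre [([0.463, -0.141, 0.035], 0.85)]
tape_centre [([0.603, -0.27, 0.057], 0.93)]
40.7167
```

View pics/t4.png

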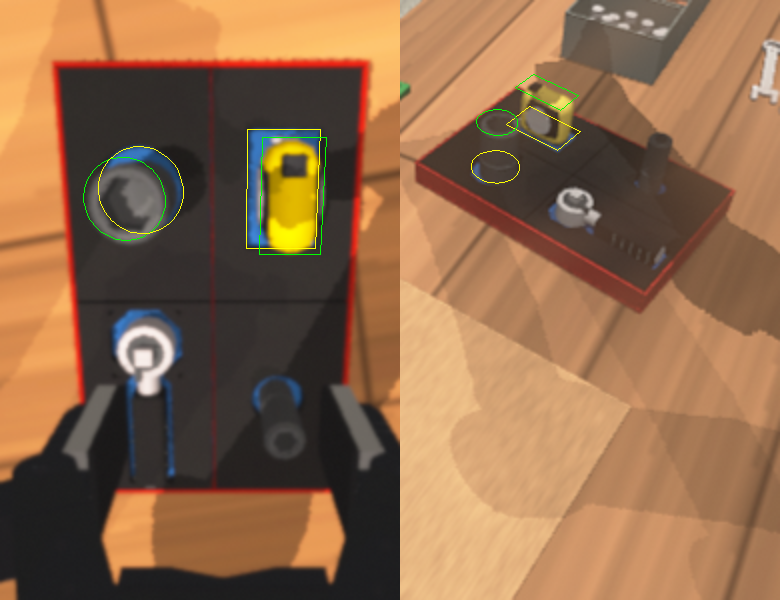

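The tape is seated: its outline matches and its network z of about 0.055 fits the expected 0.057. The large socket is about 4–5 mm off centre, upright and at the right height, which is inside the 10 mm limit. I'll check the bystanders and hand in.

```bash
python3 -W ignore - <<'E'
from h import *
p=arm.snapshot('side'); nets(p,['jar_centre','clamp_centre'])
arm.sleep(.5); print(np.round(arm.get_obs()['contact_force'],1),arm.get_obs()['time']); arm.sign_off()
E
```

```text
jar_centre [([0.596, 0.295, 0.034], 0.74)]
clamp_centre [([0.587, 0.196, 0.009], 0.58), ([0.602, -0.27, 0.058], 0.37)]
[-0.7  0.1  0.2] 41.3667
the job is handed in; nothing more can be done
```

I put all four tools into their matching pockets and handed the job in at about 41 s of the 106 s allowed; no verdict was reported.

- **Placement:** The last pictures showed the ratchet, small socket and tape within about 3–4 mm of their pocket centres, upright and at floor height. Ratchet and tape lay along their pockets, with the ratchet's head in the wide end.
- **Large socket:** It is the weakest placement, about 4–5 mm off centre toward -x, with 10 mm allowed. It met about 14 N extra force on the way down, but afterwards looked upright and at floor height (z estimates 0.062 and 0.069 m against 0.063 m expected). I left it where it was.
- **Bystanders:** The jar and the C-clamp were found where they started, within measuring error, and the gripper was clear of everything.

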